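Tower of sorted tins and the empty one out

TASK

One of the two identical closed tins is full of screws and the other is empty: lift them to find out which. Build a neat, centred, upright tower on the round cork mat: first the full tin, then the wooden box flat on it, then the little brass pot upright on the box; the empty tin goes upright on the floor of the white crate, at any moment of the job. Leave the two bottles and the vase where they are.

Things in the scene. Friction and masses are not known exactly. Their poses are not given: they have to be found in the camera images.
- tin_p: one of two identical closed round steel tins, 64 mm across and 60 mm high with a flat lid that takes weight; origin at the centre of its underside, z up. One tin is full of screws (0.5 to 0.7 kg), the other empty (0.1 to 0.14 kg); they look the same and only lifting tells which is which
- tin_q: one of two identical closed round steel tins, 64 mm across and 60 mm high with a flat lid that takes weight; origin at the centre of its underside, z up. One tin is full of screws (0.5 to 0.7 kg), the other empty (0.1 to 0.14 kg); they look the same and only lifting tells which is which
- wood_box: closed flat wooden box with a dark lid, 64 mm (its x) by 48 mm (its y) and 34 mm high, about 0.1 kg; origin at the centre of its underside, z up; take it across the 48 mm
- brass_pot: small round brass pot with a lid, 38 mm across, straight wall up to 32 mm, with a small domed lid and knob on top to 44 mm; about 0.08 kg; origin at the centre of its underside, z up
- cork_mat: round cork mat fixed to the table, 90 mm across, 4 mm thick; origin at the centre of its underside, so its top is 4 mm above the origin; the tower's place
- crate: open white plastic crate fixed to the table, 200 mm (its x) by 160 mm (its y) outside, 70 mm high, walls and floor 5 mm thick; origin at the centre of its underside; its inner floor is 5 mm above the origin
- bottle_1: blue bottle with a white twist cap, 60 mm across, 170 mm high, standing loose; origin at the centre of its underside; a bystander
- bottle_2: a second bottle like bottle_1; a bystander
- vase: white ceramic vase, 96 mm across at the belly, 150 mm high, standing loose; origin at the centre of its underside; a bystander

How it is judged:
By the outcome, as a careful person would: the job done as asked, in the order asked, and still so for the second after the job is handed in, with the robot touching nothing.
It also fails if it takes over 120 s, if anything falls off the work surface, if the arm or the gripper's body presses on something with over 40 N, if the wrist force passes 120 N, or if a joint passes its speed limit or range.

ROBOT

A 7-joint arm with a two-finger parallel gripper is mounted at the origin on the work surface. World frame = base frame: x ahead of the robot, y to its left, z up, the work surface at z = 0. Lengths are in m, angles in rad, forces in N, time in s.
With the tool pointing down it reaches from about 0.35 to 0.9 m from the base axis. Payload 19.9 kg.
Tool frame: the origin (TCP) lies between the finger pads; the fingertips stand 19 mm ahead of it and the grasp point (between the pads) is the TCP; z points along the fingers, y is the direction in which the jaws open and shut (so a half turn about z gives the same grasp; the last joint's range is limited). The gripper opens to 94 mm and grips with 3 to 60 N. Pads are 16 mm wide; open, the fingers measure 119 mm over their backs; the gripper's body (75 mm by 177 mm) begins 78 mm behind the grasp point.
Start: joints at [-1.286, 0.417, -0.01, 1.614, 0.005, 1.111, -0.053], TCP at [0.2, 0.592, 0.224] pointing down, gripper open.
Joint ranges: [-2.81, 2.81], [-0.39, 2.02], [-1.27, 1.25], [0.06, 2.57], [-1.19, 4.33], [0.19, 2], [-2.82, 2.82]. Speed limits (rad/s): [1.89, 1.89, 2.39, 2.39, 3.01, 3.01, 3.01].

INTERFACE

Orientations are given as a 3x3 rotation matrix whose columns are the frame's x, y, z axes.
In Python, from rig import robot gives the robot as it stands. Calls block until the motion is done:
- robot.move_ptp(position, orientation): joint-space move of the TCP to a pose.
- robot.move_linear(position, velocity=0.15, frame=None, threshold=None): straight line of the TCP; frame=None keeps the orientation; velocity is the mean speed in m/s. With threshold (N) it stops when the force on the tool has changed by that much, and returns True; else False.
- robot.goto_joints(angles): joint-space move.
- robot.gripper_to(opening): finger opening in m; the grip force is fixed at half the most; returns when the fingers have stopped.
- robot.pause(seconds).
- robot.ik(position, orientation): joint angles nearest the present ones, or None.
- robot.get_state(): the state.
- robot.grab_frame(name): name is "side" or "top"; returns the picture (420x560x3 uint8, red, green, blue); there is no depth.
- robot.camera_info(name): a dict with "fx", "fy", "cx", "cy" (pixels), "dist" ([k1, k2, p1, p2, k3] as OpenCV has them; the pictures are not rectified), "rvec" (rotation vector, rad) and "tvec" (3), from world to camera coordinates, as OpenCV has them. Camera axes: x right, y down, z forward; pixel columns grow to the right and rows downward; lengths in m; the calibration is good to about 2 mm. A picture is of the moment at which its call begins. camera_info takes no time and is no camera call.
A pose or a line that the arm cannot do raises robot.PlanningError and nothing moves.
- robot.sign_off(): hands the job in, once; it reports no verdict.
The state is a dict: "time": time; "qpos": joint angles; "joint_vel": joint speeds; "effort": joint torques, N m; "ee_pos": TCP position; "tool_rot": TCP orientation; "force": force on the tool from outside, world axes, zero at the start; "moment": the same for the moment, N m; "opening": finger opening in m.
Only numpy, scipy, OpenCV 4.12 (cv2) and the standard library are available. Lean on these libraries where they do the work, as an engineer would, in place of code of your own. Each camera call takes 0.05 s, during which the arm holds its last target. There are 200 camera calls.

## Working session

There is one attempt and no reset: what is moved stays moved. The work goes in short steps, each a Python script; the robot and the scene stay as the last script left them, time stands still between calls to the robot, and variables do not carry over. Pictures are saved under pics/ and viewed, about 12 in all and at most 16, crops included, and the job is handed in when it is done.

```bash
mkdir -p pics; python3 - <<'E'
from rig import robot
import cv2
for n in("top","side"):
    cv2.imwrite(f"pics/{n}0.png",robot.grab_frame(n)[:,:,::-1]); print(robot.camera_info(n))
s=robot.get_state();print(s["time"],s["force"],s["tool_rot"])
E
```

```text
{'fx': 532.37908820592, 'fy': 532.37908820592, 'cx': 283.08838538675246, 'cy': 213.21963161973983, 'dist': array([-0.18328726,  0.        ,  0.        ,  0.        ,  0.        ]), 'rvec': array([ 2.13093809, -2.11957896,  0.21431788]), 'tvec': array([0.00677937, 0.56888732, 1.14514351])}
{'fx': 399.7701450319535, 'fy': 399.7701450319535, 'cx': 274.0854366004743, 'cy': 204.43460219339477, 'dist': array([0.01177779, 0.        , 0.        , 0.        , 0.        ]), 'rvec': array([ 2.05333687, -0.59856807,  0.33095665]), 'tvec': array([-0.47048014,  0.19129151,  0.56687898])}
0.1 [-0.06412135 -0.68133545  0.41200949] [[-9.47407893e-01  3.20028451e-01 -2.73268514e-04]
 [ 3.20028556e-01  9.47407289e-01 -1.07343247e-03]
 [-8.46323472e-05 -1.10443212e-03 -9.99999387e-01]]
```

View pics/top0.png

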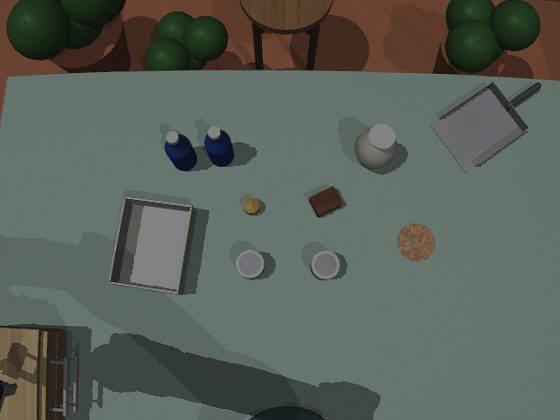

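View pics/side0.png

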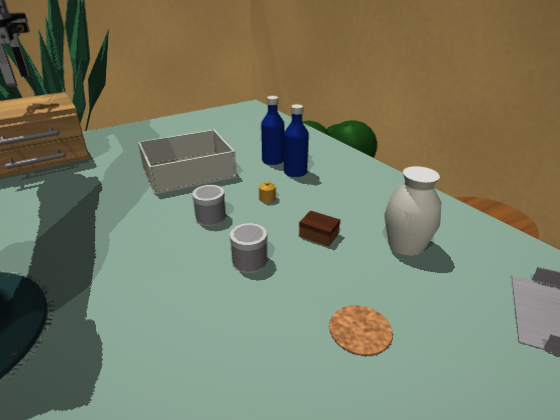

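The top view shows tin lids at about (250,263) and (326,264), the pot at (252,205), the box at (326,201), the mat at (416,242) and the crate rim centred near (152,245). The side view agrees. Next I'll make an enlarged crop for precise corners.

```bash
cat >h.py <<'E'
import numpy as np,cv2
from rig import robot
from scipy.spatial.transform import Rotation as R
def ray(n,uv,z):
    c=robot.camera_info(n);K=np.array([[c["fx"],0,c["cx"]],[0,c["fy"],c["cy"]],[0,0,1]])
    p=cv2.undistortPoints(np.array(uv,float).reshape(-1,1,2),K,c["dist"]).reshape(-1,2)
    M=cv2.Rodrigues(c["rvec"])[0];o=-M.T@c["tvec"];d=np.c_[p,np.ones(len(p))]@M
    return o+d*((z-o[2])/d[:,2])[:,None]
def proj(n,P):
    c=robot.camera_info(n);K=np.array([[c["fx"],0,c["cx"]],[0,c["fy"],c["cy"]],[0,0,1]])
    return cv2.projectPoints(np.array(P,float).reshape(-1,1,3),c["rvec"],c["tvec"],K,c["dist"])[0].reshape(-1,2)
def circ(x,y,z,r,n=60):
    a=np.linspace(0,2*np.pi,n);return np.c_[x+r*np.cos(a),y+r*np.sin(a),0*a+z]
def rect(x,y,z,lx,ly,yaw):
    P=np.array([[1,1],[-1,1],[-1,-1],[1,-1],[1,1]])*[lx/2,ly/2];c,s=np.cos(yaw),np.sin(yaw)
    return np.c_[P@np.array([[c,s],[-s,c]])+[x,y],np.full(5,z)]
def draw(n,img,polys,s,x0,y0,w,h):
    o=cv2.resize(img[y0:y0+h,x0:x0+w,::-1],None,fx=s,fy=s,interpolation=cv2.INTER_CUBIC)
    for P in polys: cv2.polylines(o,[np.int32(((proj(n,P)-[x0,y0]+.5)*s))],False,(0,255,0),1)
    return o
def down(yaw):  # jaw (tool y) along (cos yaw, sin yaw)
    y=np.array([np.cos(yaw),np.sin(yaw),0]);z=np.array([0,0,-1.]);return np.c_[np.cross(y,z),y,z]
E
python3 - <<'E'
from h import *
im=cv2.imread("pics/top0.png")[:,:,::-1]
def comp(mask,x0,y0,x1,y1):
    m=np.zeros_like(mask);m[y0:y1,x0:x1]=mask[y0:y1,x0:x1];n,l,st,c=cv2.connectedComponentsWithStats(m);i=1+st[1:,4].argmax();return c[i],(l==i).astype(np.uint8),st[i,4]
hsv=cv2.cvtColor(np.ascontiguousarray(im),cv2.COLOR_RGB2HSV)
warm=((hsv[:,:,0]<30)&(hsv[:,:,1]>90)).astype(np.uint8)
mat=comp(warm,390,215,445,270);print("mat",mat[0],mat[2],ray("top",mat[0],.004))
pot=comp(warm,235,190,270,222);print("pot",pot[0],pot[2],ray("top",pot[0],.025))
bx=comp(warm,300,180,350,225);rr=cv2.minAreaRect(np.argwhere(bx[1])[:,::-1].astype(np.float32));print("box",rr,bx[2],ray("top",rr[0],.03)); b=ray("top",cv2.boxPoints(rr),.034);print(b)
for n,a in(("p",(250,263)),("q",(326,264))): print(n,ray("top",a,.06))
C=[(127,199),(191,207),(180,292),(111,283)];c=ray("top",C,.07);print("crate",c,c.mean(0))
mt=ray("top",mat[0],.004)[0];pt=ray("top",pot[0],.025)[0];tp,tq=ray("top",[(250,263),(326,264)],.06);bb=ray("top",rr[0],.03)[0]
d=b[1]-b[0];e=b[2]-b[1];L=d if np.hypot(*d[:2])>np.hypot(*e[:2]) else e;yaw=np.arctan2(L[1],L[0]);print("yaw",yaw)
cc=c.mean(0)
e=c[1]-c[0]; cy=np.arctan2(e[1],e[0])+np.pi/2;print("crate yaw",cy,np.linalg.norm(c-np.roll(c,1,0),axis=1))
polys=[circ(*mt[:2],.004,.045),circ(*pt[:2],.032,.019),circ(*pt[:2],0,.019),circ(*tp[:2],.06,.032),circ(*tp[:2],0,.032),circ(*tq[:2],.06,.032),circ(*tq[:2],0,.032),rect(*bb[:2],.034,.064,.048,yaw),rect(*bb[:2],0,.064,.048,yaw),rect(*cc[:2],.07,.2,.16,cy),rect(*cc[:2],0.005,.19,.15,cy)]
import pickle;pickle.dump(polys,open("polys.pkl","wb"))
cv2.imwrite("pics/top1.png",draw("top",im,polys,2.3,100,120,345,190))
s=cv2.imread("pics/side0.png")[:,:,::-1];cv2.imwrite("pics/side1.png",draw("side",s,polys,2.6,130,120,280,240))
E
```

```text
mat [416.16714976 241.87342995] 1035 [[ 0.511732   -0.30512063  0.004     ]]
pot [250.95       205.49545455] 220 [[0.59232833 0.08408464 0.025     ]]
box ((325.300048828125, 201.1000213623047), (21.0190372467041, 28.174455642700195), 63.43495178222656) 581 [[ 0.60280697 -0.08802697  0.03      ]]
[[ 0.60897221 -0.04771261  0.034     ]
 [ 0.63940805 -0.10652489  0.034     ]
 [ 0.59490741 -0.12766591  0.034     ]
 [ 0.56496379 -0.06909154  0.034     ]]
p [[0.45542931 0.08240333 0.06      ]]
q [[ 0.454058   -0.08548588  0.06      ]]
crate [[0.59643194 0.3638199  0.07      ]
 [0.57872133 0.21607852 0.07      ]
 [0.38938659 0.23407589 0.07      ]
 [0.40620864 0.38996828 0.07      ]] [0.49268712 0.30098565 0.07      ]
yaw -1.0932404275282537
crate yaw -0.11930647435238884 [0.19201209 0.14879913 0.1901882  0.15679738]
```

View pics/top1.png

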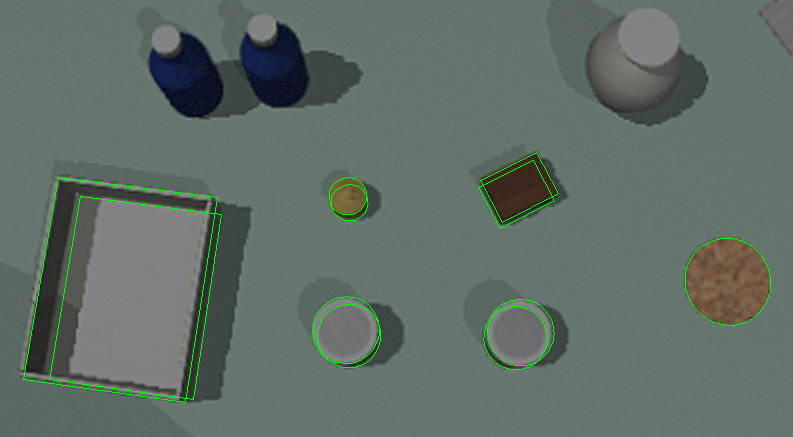

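View pics/side1.png

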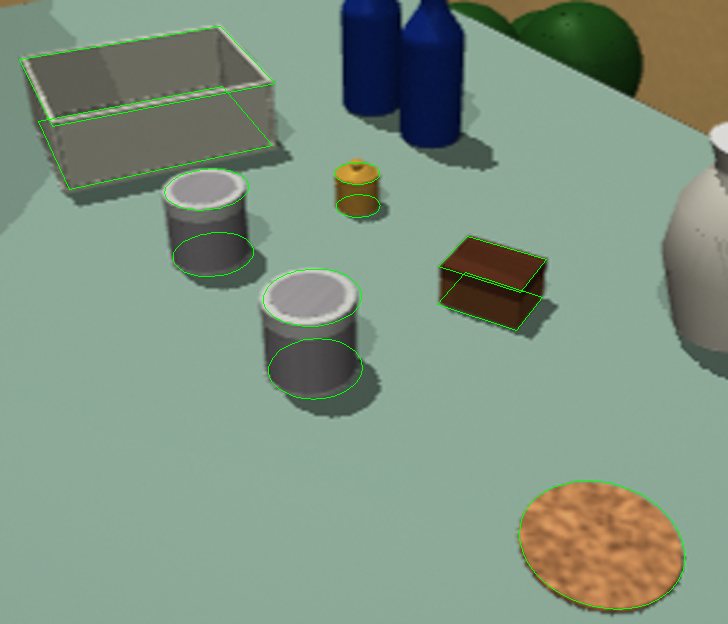

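The overlays fit both views to about 2 mm, so I'll start moving: grasp the first tin, lift it and weigh it.

```bash
cat >>h.py <<'E'
def pick(xy,z,yaw,close,open_=.09,lift=.2):
    robot.gripper_to(open_)
    robot.move_ptp([*xy,lift],down(yaw)); robot.move_linear([*xy,z],.15)
    robot.pause(.3);f0=robot.get_state()["force"][2]
    robot.gripper_to(close);print("opening",robot.get_state()["opening"])
    robot.move_linear([*xy,lift],.12);robot.pause(.5)
    f=np.mean([(robot.pause(.05),robot.get_state()["force"][2])[1] for _ in range(5)])
    s=robot.get_state();print("opening",s["opening"],"dFz",f-f0,f,"t",s["time"]);return f-f0
def place(xy,z,yaw,open_,top=.25,th=3.):
    robot.move_ptp([*xy,top],down(yaw));robot.move_linear([*xy,z+.02],.15);robot.pause(.3)
    hit=robot.move_linear([*xy,z-.003],.02,threshold=th);s=robot.get_state();print("hit",hit,"z",s["ee_pos"],"want",z)
    robot.gripper_to(open_);robot.pause(.3);robot.move_linear([*xy,top],.15);print("t",robot.get_state()["time"])
E
python3 - <<'E'
from h import *
d=pick([.4555,.0825],.04,np.pi/2,.05)
E
```

```text
opening 0.063167139956945
opening 0.06328987594169291 dFz -6.692395926407256 -6.5178843384712675 t 6.7333
```

The lift changed Fz by 6.7 N (about 0.68 kg), so this is the full tin. It goes on the mat.

```bash
python3 - <<'E'
from h import *
place([.5117,-.3051],.044,np.pi/2,.085)
pick([.454,-.0855],.04,np.pi/2,.05)
for n in("top","side"):
    im=robot.grab_frame(n)
    P=[circ(.5117,-.3051,.064,.032),circ(.5117,-.3051,.004,.045),circ(.5117,-.3051,.004,.032)]
    if n=="top":a=draw(n,im,P,4,360,180,110,110)
    else:b=draw(n,im,P,4,320,230,110,110)
cv2.imwrite("pics/c1.png",np.hstack([a[:440,:400],b[:440,:400]]))
E
```

```text
hit True z [ 0.51161393 -0.30500485  0.04397342] want 0.044
t 13.175
opening 0.06368054239669399
opening 0.06336386269542688 dFz -1.365284473650564 -1.5319877422765305 t 18.7
```

View pics/c1.png

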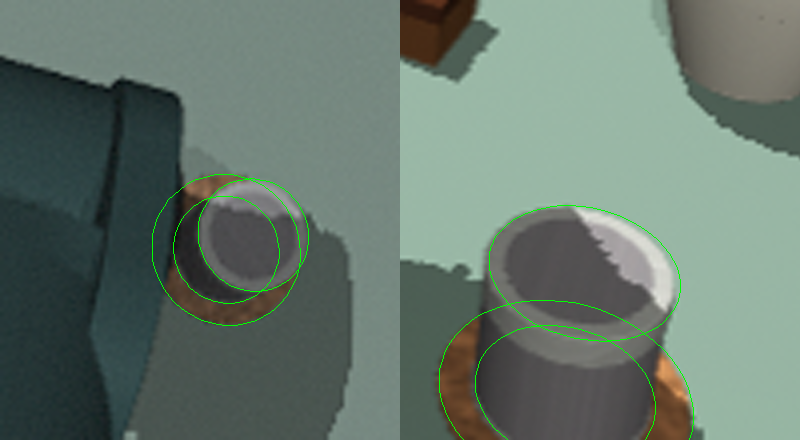

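The tin sits within about 1.5 mm of the mat centre, and the second tin weighs about 0.14 kg (empty). The empty tin goes in the crate, then I take the box.

```bash
python3 - <<'E'
from h import *
place([.49,.30],.045,np.pi/2,.08,top=.22)
pick([.6028,-.0880],.024,.478,.03,open_=.075)
robot.move_ptp([.5117,-.3051,.25],down(0));robot.move_linear([.5117,-.3051,.12]);robot.pause(.2)
P=[circ(.5117,-.3051,.064,.032),rect(.5117,-.3051,.096,.064,.048,np.pi/2),rect(.5117,-.3051,.130,.064,.048,np.pi/2)]
a=draw("top",robot.grab_frame("top"),P,4,370,180,100,110);b=draw("side",robot.grab_frame("side"),P,4,320,200,100,110)
cv2.imwrite("pics/c2.png",np.hstack([a,b]))
E
```

```text
hit True z [0.48994659 0.29992386 0.04492308] want 0.045
t 24.7417
opening 0.04781825475646065
opening 0.04781696662181349 dFz -0.7062071957801874 -0.8571525491672022 t 31.0917
```

View pics/c2.png

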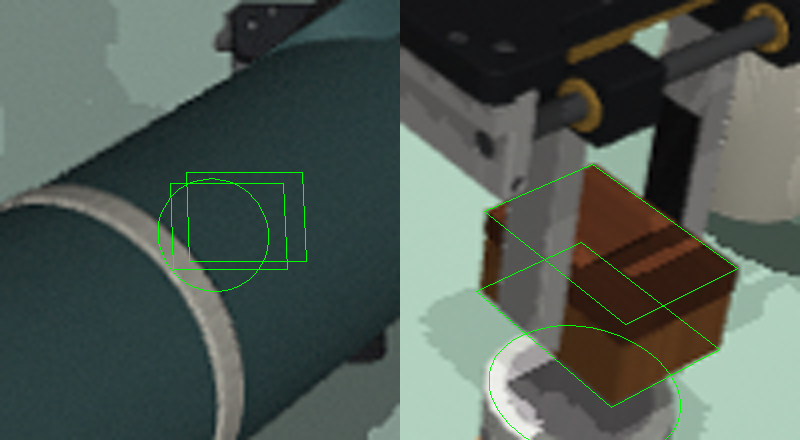

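The held box matches its outline at the planned pose, so I'll place it and then fetch the pot.

```bash
python3 - <<'E'
from h import *
place([.5117,-.3051],.088,0,.07)
pick([.5923,.0840],.024,-.98,.02,open_=.065)
robot.move_ptp([.5117,-.3051,.27],down(0));robot.move_linear([.5117,-.3051,.155]);robot.pause(.2)
P=[circ(.5117,-.3051,.064,.032),rect(.5117,-.3051,.098,.064,.048,np.pi/2),circ(.5117,-.3051,.131,.019),circ(.5117,-.3051,.163,.019)]
b=draw("side",robot.grab_frame("side"),P,4,310,180,120,140)
cv2.imwrite("pics/c3.png",b)
E
```

```text
hit True z [ 0.51162918 -0.30515941  0.08791514] want 0.088
t 38.3583
opening 0.03753973108007031
opening 0.03732620458782146 dFz -0.820361234335786 -0.7023540034397721 t 44.7
```

View pics/c3.png

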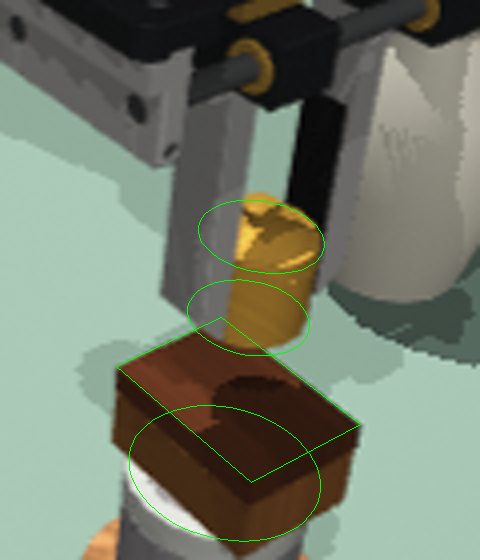

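The box sits exactly on its predicted outline, and the held pot is within about 2 mm. I'll place the pot.

```bash
python3 - <<'E'
from h import *
place([.5117,-.3051],.122,0,.06,top=.27)
robot.move_ptp([.42,.05,.35],down(np.pi/2));robot.pause(.5)
P=[circ(.5117,-.3051,.004,.045),circ(.5117,-.3051,.064,.032),rect(.5117,-.3051,.098,.064,.048,np.pi/2),circ(.5117,-.3051,.098,.019),circ(.5117,-.3051,.130,.019)]
t=robot.grab_frame("top");s=robot.grab_frame("side")
a=draw("top",t,P,4,380,190,80,100);b=draw("side",s,P,4,310,210,110,150)
cv2.imwrite("pics/c4.png",np.hstack([cv2.copyMakeBorder(a,0,200,0,0,0),b]));cv2.imwrite("pics/top9.png",t[:,:,::-1]);cv2.imwrite("pics/side9.png",s[:,:,::-1])
E
```

```text
hit True z [ 0.51167522 -0.3050723   0.1219417 ] want 0.122
t 52.1167
```

View pics/c4.png

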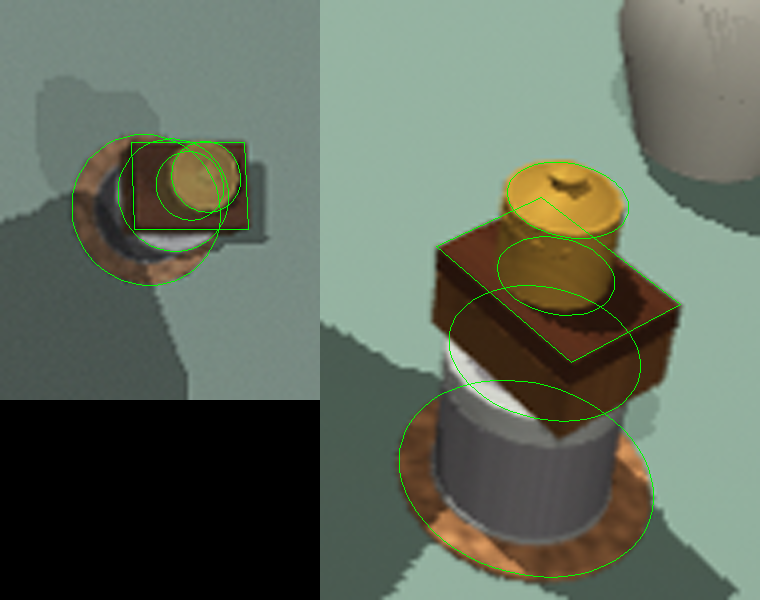

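View pics/side9.png

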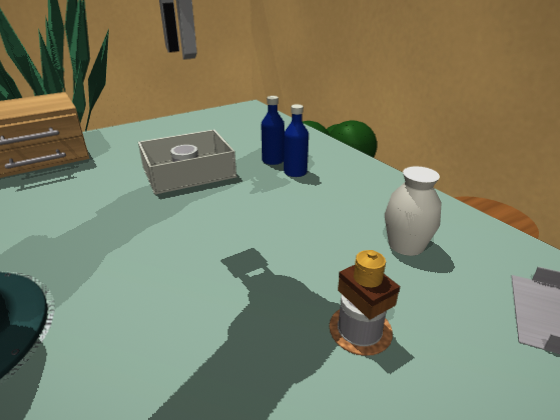

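View pics/top9.png

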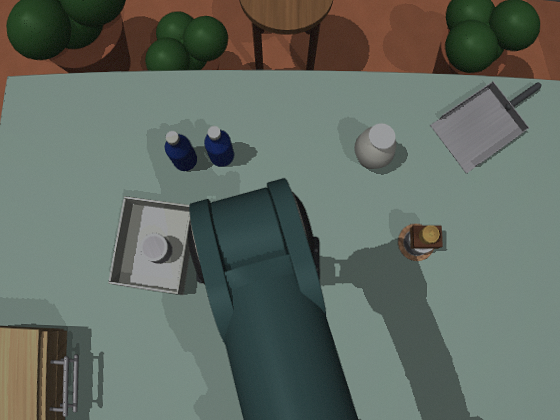

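The tower matches its outlines within about 2 mm, the empty tin stands upright in the crate at (156,248), and the bottles and vase haven't moved. I'll hand in.

```bash
python3 -c "
from rig import robot
robot.sign_off()"
```

```text
the job is handed in; nothing more can be done
```

The job is done and handed in after about 55 s of robot time (the clock read 52 s just before the last move clear).

- **Which tin was full:** lifting changed the tool force by 6.7 N for tin_p (about 0.68 kg) and 1.4 N for tin_q (about 0.14 kg). tin_p is the full one.
- **Tower:** tin_p went on the cork mat, then the wooden box, then the brass pot. Each touched down within 0.1 mm of its planned height.
- **Empty tin:** tin_q stands upright on the crate floor.

In the last pictures from both cameras, the tower was upright and within about 2 mm of its predicted outlines. The two bottles and the vase were where they started, and the gripper was well clear of everything. No check failed or disagreed, though the camera calibration is itself only good to about 2 mm.

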